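# Refit the cover rivet on the carver's honing machine

### The job

The aluminium cover of the green honing machine lacks one of its four push rivets. Take the loose rivet from the wooden stand, seat it fully in the empty hole with its orange pin still standing up, then press the pin down flush so that it locks. Be gentle: if the pin goes in before the rivet is seated the rivet is spoilt, the springy cover must never be pressed with more than 30 N, and the bowl, clamp, mallet and gouge are to stay where they are.

Things in the scene. Friction and masses are not known exactly. Their poses are not given: they have to be found in the camera images.
- machine: Honing machine standing fixed on the bench: green open-topped housing 150 x 150 mm, 56 mm high, walls 7 mm, with a wooden honing wheel (radius 45 mm, axis 50 mm up, top 95 mm above the bench) at its +x end, reaching 112 mm from the origin. Origin: centre of the underside, z up, x towards the wheel.
- hole (a point): Centre of the mouth of the empty round hole in the cover, on the cover's upper face (62 mm above the bench at rest; the reading follows the cover); z up, x towards the wheel. Hole diameter 14 mm, through the 6 mm thick cover, with a 1 mm chamfer and free space below. It lies 35 mm to -x and 40 mm to +y of the machine's centre.
- cover: Springy aluminium cover, 130 x 130 x 6 mm, in the housing's top; origin: centre of its underside, 56 mm above the bench at rest, axes as the machine's. Pressed, it sinks straight down about 0.33 mm per newton, at most 10 mm, and rises again. Three rivets already set (black flanges 28 mm wide, 4 mm high, flush orange pins) are at its other corners, 80 mm or more from the hole.
- stand: Wooden block 70 x 70 x 40 mm, fixed to the bench, with a hole 18 mm wide and 32 mm deep in the middle of its top, where the rivet stands at the start. Origin: centre of its underside, z up.
- rivet: Loose black plastic push rivet, 24 g with its pin: round flange 28 mm wide and 4 mm thick, below it a shank 13 mm wide and 18 mm long with a 1.5 mm chamfered tip. Origin: centre of the flange's underside, so it lies at the hole's mouth when seated; z up, the pin's way out. At the start it stands upright in the stand, flange on the block's top, 40 mm above the bench.
- pin_top (a point): Centre of the top of the rivet's orange pin: 9 mm wide, on the rivet's axis, standing 10 to 12 mm above the flange at the start (14 to 16 mm above the rivet's origin); grip it here, just above the flange.
- pin (a joint): How far the pin is pushed into the rivet, m: 0 = 12 mm proud of the flange, 0.012 = flush with the flange's top, its stop. It resists with about 12 N all the way, with no spring, and stays where it is left; a push on the rivet weaker than that leaves it still.
- bowl: Terracotta bowl, 110 mm across, 45 mm high, a bystander. Origin: centre of the underside.
- clamp: Blue G-clamp lying flat, about 110 x 215 mm, 14 mm high, a bystander. Origin: under the middle of its back bar.
- mallet: Wooden mallet lying flat, 270 mm long, head 75 x 110 x 60 mm at its +x end, a bystander. Origin: on the bench under the handle's axis, 100 mm behind the head's centre.
- gouge: Carving gouge lying flat, 240 mm long, 25 mm high, blade to +x, a bystander. Origin: on the bench under the ferrule.

How it is judged:
By the outcome, as a careful person would: the job done as asked, in the order asked, and still so for the second after the job is handed in, with the robot touching nothing.
It also fails if it takes over 45 s, if anything falls off the work surface, if the arm or the gripper's body presses on something with over 40 N, if the wrist force passes 120 N, or if a joint passes its speed limit or range.

### The arm

A 6-joint arm with a two-finger parallel gripper is mounted at the origin on the work surface. World frame = base frame: x ahead of the robot, y to its left, z up, the work surface at z = 0. Lengths are in m, angles in rad, forces in N, time in s.
With the tool pointing down it reaches from about 0.275 to 0.825 m from the base axis. Payload 5.2 kg.
Tool frame: the origin (TCP) lies at the very end of the fingers, on their centre line; the grasp point (between the pads) lies 19 mm behind it; z points along the fingers, y is the line along which they close (so a half turn about z gives the same grasp; the last joint's range is limited). The gripper opens to 93 mm and grips with 3 to 60 N. Pads are 15 mm wide; open, the fingers measure 128 mm over their backs; the gripper's body (75 mm by 188 mm) begins 65 mm behind the grasp point.
Start: joints at [1.051, 0.259, 1.535, -0, 1.348, -0.203], TCP at [0.171, 0.523, 0.219] pointing down, gripper open.
Joint ranges: [-3.14, 3.14], [-0.91, 2.08], [0.19, 2.58], [-1.22, 4.36], [0.22, 2.71], [-3.12, 3.12]. Speed limits (rad/s): [2.57, 2.57, 3.14, 3.14, 3.14, 3.14].

### API

Orientations are given as a unit quaternion [w, x, y, z].
In Python, from cell import get_state, grab_frame, finish_job, recognise gives the robot as it stands. The module is installed in compiled form; this text tells all that it offers.
- The arm moves only by the tool move_arm, never from a script. Its argument "rows" is a list of rows, each an object of numbers: "tx", "ty", "tz": the shift along the world's x, y, z in units of 0.06 m (1.0 is 0.06 m); "ax", "ay", "az": the turn, a rotation vector about the world's x, y, z in units of 60 degrees (1.0 is 60 degrees); "fingers": the opening, from 0 (shut) to 1 (fully open). In form: [{"tx": .., "ty": .., "tz": .., "ax": .., "ay": .., "az": .., "fingers": ..}, ...]. A call has 1 to 12 rows; each row shifts and turns the commanded pose from where the row before left it; what a row does not reach is not made up. A row lasts 1/8 s, in which the tool goes at most 62.5 mm and 10.7 degrees, less where a joint would pass 70% of its speed; a pose out of reach is approached as far as the arm can. A call with a number of a shift or a turn outside -1 to 1 is refused whole. A call with a gripper value outside its range is refused whole. The fingers move at their own pace and stop on an object; the grip force is fixed at half the most. Time passes only in rows, so rows that do not move let the fingers close. It gives the time, the measured TCP pose, the force, the opening and the grip force at its end, in the units of the state.
- get_state(): the state, without advancing time (a new reading comes with each control period).
- grab_frame(name): name is "scene" or "top" or "wrist"; returns a dict with "color" (400x640x3 uint8, red, green, blue), "K" (3x3 intrinsics, pixels), "position" and "attitude" of the camera in the world; the wrist camera has in their place "T_tool_cam" (4x4, takes a point from camera to tool coordinates, whose origin is the TCP and whose axes are the flange's). Camera axes: x right, y up, looking along -z (the intrinsics and any distortion apply to the point x, -y, -z); pixel columns grow to the right and rows downward; lengths in m; the calibration is good to about 2 mm. A picture is of the moment at which its call begins: read the wrist's pose just before it. There is no depth.
- finish_job(): hands the job in; it is judged then, once.
Trained networks look in a picture, given as the dict that the camera call returned (one of the last four; its "shot" number tells which), for a name from the list of things; names that differ only in an ending like _2 or _b are one class to them, and where a whole thing is asked for, a point or a joint stands for the part that bears it (a point fixed in the world has none). Each returns a list of dicts, best first, with "p" (0 to 1); they miss things now and then, are a little off and sometimes report something else, mostly with a low value. They report only what shows in the picture. A call takes as long as a camera call.
- recognise(picture, thing): "bbox" ([centre column, centre row, width, height] in pixels, round what is visible of it).
The state is a dict: "time_s": time; "qpos": joint angles; "qd": joint speeds; "joint_torque": joint torques, N m; "ee_pos": TCP position; "orientation": TCP orientation; "contact_force": force on the tool from outside, world axes, zero at the start; "moment": the same for the moment, N m; "grip_width": finger opening in m; "finger_force": force on a finger pad.
Only numpy, scipy, OpenCV 4.12 (cv2) and the standard library are available. Lean on these libraries where they do the work, as an engineer would, in place of code of your own. Each camera call takes 0.05 s, during which the arm holds its last target. There are 200 camera calls.

## Working session

There is one attempt and no reset: what is moved stays moved. The work goes in short steps, Python scripts to look and compute and a tool call to move; the robot and the scene stay as the last step left them, time stands still between calls to the robot, and variables do not carry over. Pictures are saved under pics/ and viewed, at most 12 in all, crops included, and the job is handed in when it is done.

Besides the shell and the picture viewer there is one more tool, called after "Emit:" by a JSON object that holds its "method" and its "body", one argument or row to a line. move_arm: Moves the arm, as the interface text tells. Shifts and turns lie within -1 to 1; 1 stands for 0.06 m of shift or 60 degrees of turn. Its arguments: {"type":"object","properties":{"rows":{"type":"array"}},"required":["rows"]}

```bash
mkdir -p pics; ls; cat > h.py <<'E'
import numpy as np, cv2
from scipy.spatial.transform import Rotation as R
from cell import get_state, grab_frame, finish_job, recognise
def quat(q): return R.from_quat([q[1],q[2],q[3],q[0]])
def campose(f, s=None):
    if 'T_tool_cam' in f:
        T=np.array(f['T_tool_cam']); Rt=quat(s['orientation']).as_matrix()
        return Rt@T[:3,:3], np.array(s['ee_pos'])+Rt@T[:3,3]
    a=np.array(f['attitude'])
    return (quat(a).as_matrix() if a.size==4 else a.reshape(3,3)), np.array(f['position'])
def ray(f,u,v,s=None):
    A,p=campose(f,s); K=np.array(f['K'])
    d=np.linalg.inv(K)@[u,v,1]; return p, A@(d*[1,-1,-1])
def atz(f,u,v,z,s=None):
    p,d=ray(f,u,v,s); return p+d*(z-p[2])/d[2]
def proj(f,P,s=None):
    A,p=campose(f,s); c=(A.T@(np.array(P)-p))*[1,-1,-1]; q=np.array(f['K'])@c; return q[:2]/q[2]
def save(f,n): cv2.imwrite('pics/'+n+'.png', np.ascontiguousarray(f['color'][:,:,::-1]))
E
python3 - <<'E'
from h import *
s=get_state(); print({k:np.round(v,4).tolist() for k,v in s.items()})
for c in ['top','scene','wrist']:
    s=get_state(); f=grab_frame(c); save(f,c+'0'); print(c,[k for k in f], f.get('position'),f.get('attitude'),f.get('T_tool_cam'),np.array(f['K']).tolist(), f.get('distortion'))
    for t in ['machine','hole','stand','rivet','pin_top','bowl','clamp','mallet','gouge']:
        r=recognise(f,t)[:2]
        print(t,[(np.round(x['bbox'],1).tolist(),round(x['p'],2)) for x in r])
E
```

```text
pics
{'time_s': 0.0, 'qpos': [1.0512, 0.2594, 1.5361, 0.0, 1.348, -0.2028], 'qd': [-0.0012, -0.0003, 0.0007, 0.0011, 0.0003, 0.001], 'joint_torque': [0.0009, -43.7305, -28.401, 0.0721, 0.041, -0.0002], 'ee_pos': [0.171, 0.5222, 0.2178], 'orientation': [-0.0003, 0.1577, 0.9875, -0.0009], 'contact_force': [0.1207, 0.7784, 0.0707], 'moment': [0.0133, -0.0413, 0.0168], 'finger_force': 0.0, 'grip_width': 0.0928}
top ['color', 'K', 'position', 'attitude', 'shot'] [ 0.38488733 -0.02062304  1.1191649 ] [-0.69506159 -0.07515169  0.05378345  0.71298594] None [[408.5688016514567, 0.0, 323.5394130887876], [0.0, 408.5688016514567, 196.82754349298799], [0.0, 0.0, 1.0]] None
machine [([255.3, 209.9, 70.2, 81.4], 0.7), ([327.0, 129.3, 77.7, 29.0], 0.25)]
hole [([255.5, 217.6, 56.0, 53.7], 0.8)]
stand [([400.5, 203.9, 32.8, 30.1], 0.78)]
rivet [([400.6, 204.4, 8.4, 10.9], 0.49)]
pin_top []
bowl [([320.8, 261.5, 41.2, 41.8], 0.86)]
clamp [([324.6, 127.4, 78.3, 30.4], 0.96)]
mallet [([165.4, 211.8, 45.5, 102.9], 0.89)]
gouge [([487.1, 219.4, 22.9, 89.2], 0.98), ([255.2, 216.1, 56.6, 54.5], 0.72)]
scene
[... 455 characters left out ...]
.9, 29.1], 0.71)]
clamp [([294.4, 282.8, 66.1, 43.3], 0.76), ([210.1, 169.6, 54.6, 44.0], 0.25)]
mallet [([466.9, 263.1, 44.1, 88.3], 0.85)]
gouge [([209.9, 167.4, 51.9, 46.7], 0.7)]
wrist ['color', 'K', 'T_tool_cam', 'shot'] None None [[ 3.86672705e-04  9.64178077e-01  2.65255511e-01  7.37627622e-02]
 [ 9.99999287e-01 -6.72577400e-04  9.87017968e-04  1.19766044e-03]
 [ 1.13006595e-03  2.65254940e-01 -9.64177649e-01 -1.65641128e-01]
 [ 0.00000000e+00  0.00000000e+00  0.00000000e+00  1.00000000e+00]] [[337.150221416856, 0.0, 323.3229599174955], [0.0, 337.150221416856, 199.38693662827234], [0.0, 0.0, 1.0]] None
machine []
hole []
stand []
rivet []
pin_top []
bowl []
clamp []
mallet []
gouge []
```

View pics/top0.png

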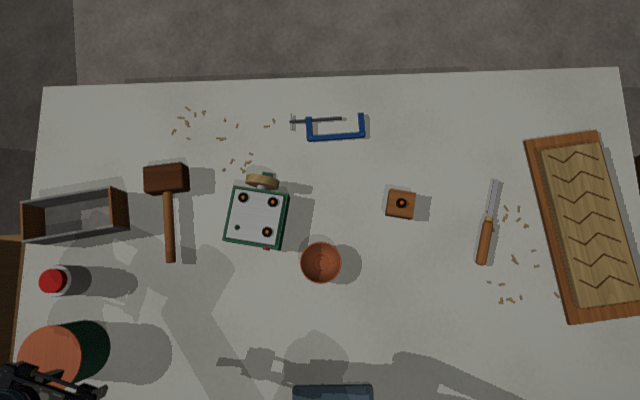

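```bash
python3 - <<'E'
from h import *
f=grab_frame('top')
for n,u,v,z in [('machine',255.5,217,.062),('stand',400.5,204,.04),('rivet',400.6,204.4,.05),('bowl',321,261.5,.03),('clamp',325,128,.01),('mallet',165,212,.03),('gouge',487,219,.02)]: print(n,atz(f,u,v,z).round(4))
g=grab_frame('scene')
for n,u,v,z in [('cover',392.2,223.4,.059),('stand',269,198,.045)]: print(n,atz(g,u,v,z).round(4))
E
```

```text
machine [0.5319 0.189  0.062 ]
stand [ 0.5594 -0.1946  0.04  ]
rivet [ 0.5567 -0.1932  0.05  ]
bowl [0.4134 0.0207 0.03  ]
clamp [0.7895 0.0021 0.01  ]
mallet [0.5567 0.4437 0.03  ]
gouge [ 0.5156 -0.4255  0.02  ]
cover [0.5428 0.1953 0.059 ]
stand [ 0.5784 -0.1839  0.045 ]
```

The top view shows the machine at (255,217) with its empty hole at about (237,227) and the wheel at (262,180). The stand with the rivet is at (401,204). I'll move over the hole for a wrist look.

Emit:
{"method": "move_arm", "body": {
  "rows": [
    {"tx": 0.68,"ty": -0.6,"tz": 0,"ax": 0,"ay": 0,"az": 0,"fingers": 0.5},
    {"tx": 0.68,"ty": -0.6,"tz": 0,"ax": 0,"ay": 0,"az": 0,"fingers": 0.5},
    {"tx": 0.68,"ty": -0.6,"tz": 0,"ax": 0,"ay": 0,"az": 0,"fingers": 0.5},
    {"tx": 0.68,"ty": -0.6,"tz": 0,"ax": 0,"ay": 0,"az": 0,"fingers": 0.5},
    {"tx": 0.68,"ty": -0.6,"tz": 0,"ax": 0,"ay": 0,"az": 0,"fingers": 0.5},
    {"tx": 0.68,"ty": -0.6,"tz": 0,"ax": 0,"ay": 0,"az": 0,"fingers": 0.5},
    {"tx": 0.68,"ty": -0.6,"tz": 0,"ax": 0,"ay": 0,"az": 0,"fingers": 0.5},
    {"tx": 0.68,"ty": -0.6,"tz": 0,"ax": 0,"ay": 0,"az": 0,"fingers": 0.5},
    {"tx": 0,"ty": 0,"tz": 0,"ax": 0,"ay": 0,"az": 0,"fingers": 0.5},
    {"tx": 0,"ty": 0,"tz": 0,"ax": 0,"ay": 0,"az": 0,"fingers": 0.5}
  ]
}}

```text
time_s: 2.85
ee_pos: [0.4973, 0.2346, 0.2184]
orientation: [-0.001, 0.158, 0.987, 0.0]
contact_force: [0.2, 1.0, 0.6]
grip_width: 0.0464
finger_force: 0.0
```

```bash
python3 - <<'E'
from h import *
s=get_state(); f=grab_frame('wrist'); save(f,'w1'); print(s['ee_pos'],s['orientation'],s['contact_force'])
for t in ['hole','cover','rivet','pin_top']:
    for x in recognise(f,t)[:4]:
        b=x['bbox']; print(t,np.round(b,1),round(x['p'],2),atz(f,b[0],b[1],.062,s).round(4))
E
```

```text
[0.49731482 0.23464495 0.21839821] [-5.34131102e-04  1.58177887e-01  9.87410487e-01  4.21333172e-05] [0.16623933 0.99714865 0.55463769]
hole [295.3 224.1 144.2 129.9] 0.72 [0.5273 0.1959 0.062 ]
cover [292.1 226.8 141.8 129.3] 0.91 [0.529  0.1918 0.062 ]
```

View pics/w1.png

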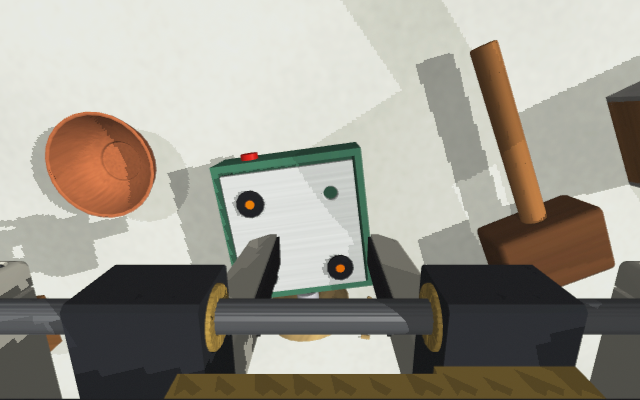

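The wrist view shows the empty hole at about (330,192) and set rivets at (250,204) and (340,268).

```bash
cat >> h.py <<'E'
def blobs(mask,amin=15):
    n,l,st,c=cv2.connectedComponentsWithStats(mask.astype(np.uint8)); return [(c[i],st[i,4],st[i,2:4]) for i in range(1,n) if st[i,4]>=amin]
def orange(f):
    h=cv2.cvtColor(f['color'],cv2.COLOR_RGB2HSV); return (h[...,0]>6)&(h[...,0]<24)&(h[...,1]>200)&(h[...,2]>150)
E
python3 - <<'E'
from h import *
f={'color':cv2.imread('pics/w1.png')[:,:,::-1].copy()}
s=get_state(); f=grab_frame('wrist')
g=f['color'].astype(int).max(2)
w=g[175:210,315:350]; m=w<140
for c,a,d in blobs(m): 
    u,v=c+[315,175]; print('hole',u,v,a,d,atz(f,u,v,.062,s))
for c,a,d in blobs(orange(f)): print('or',c,a,d,atz(f,*c,.066,s))
f=grab_frame('top')
g=f['color'].astype(int).max(2)[215:240,225:250]
for c,a,d in blobs(g<120,5): u,v=c+[225,215]; print('top hole',u,v,a,d,atz(f,u,v,.062))
for c,a,d in blobs(orange(f),2): print('or',c,a,d,atz(f,*c,.066))
E
```

```text
hole 329.62820512820514 192.7948717948718 156 [14 14] [0.50689159 0.23986526 0.062     ]
or [248.55737705 204.70491803] 61 [9 9] [0.49275675 0.16053643 0.066     ]
or [338.90384615 268.17307692] 52 [9 8] [0.58576421 0.22467936 0.066     ]
top hole 236.80975609756098 226.8439024390244 615 [25 25] [0.50721455 0.23790534 0.062     ]
or [242.66666667 196.66666667] 3 [2 2] [0.58633112 0.22265433 0.066     ]
or [272.  201.5] 6 [3 2] [0.57119403 0.14487709 0.066     ]
or [401.5 202. ] 6 [2 3] [ 0.56037428 -0.19328458  0.066     ]
or [266.5 231. ] 6 [2 3] [0.49390503 0.15917161 0.066     ]
```

Emit:
{"method": "move_arm", "body": {
  "rows": [
    {"tx": 0.13,"ty": -0.89,"tz": 0,"ax": 0,"ay": 0,"az": 0,"fingers": 0.5},
    {"tx": 0.13,"ty": -0.89,"tz": 0,"ax": 0,"ay": 0,"az": 0,"fingers": 0.5},
    {"tx": 0.13,"ty": -0.89,"tz": 0,"ax": 0,"ay": 0,"az": 0,"fingers": 0.5},
    {"tx": 0.13,"ty": -0.89,"tz": 0,"ax": 0,"ay": 0,"az": 0,"fingers": 0.5},
    {"tx": 0.13,"ty": -0.89,"tz": -0.1,"ax": 0,"ay": 0,"az": 0,"fingers": 0.5},
    {"tx": 0.13,"ty": -0.89,"tz": -0.2,"ax": 0,"ay": 0,"az": 0,"fingers": 0.5},
    {"tx": 0.13,"ty": -0.89,"tz": -0.3,"ax": 0,"ay": 0,"az": 0,"fingers": 0.5},
    {"tx": 0.13,"ty": -0.89,"tz": -0.4,"ax": 0,"ay": 0,"az": 0,"fingers": 0.5},
    {"tx": 0,"ty": 0,"tz": 0,"ax": 0,"ay": 0,"az": 0,"fingers": 0.5},
    {"tx": 0,"ty": 0,"tz": 0,"ax": 0,"ay": 0,"az": 0,"fingers": 0.5}
  ]
}}

```text
time_s: 4.45
ee_pos: [0.56, -0.192, 0.1586]
orientation: [-0.0, 0.158, 0.987, 0.0]
contact_force: [-0.7, -0.2, 0.3]
grip_width: 0.0466
finger_force: 0.0
```

```bash
python3 - <<'E'
from h import *
s=get_state(); f=grab_frame('wrist'); save(f,'w2'); print(s['ee_pos'],s['orientation'])
for c,a,d in blobs(orange(f),20): print('or',c,a,d,atz(f,*c,.054,s))
for t in ['rivet','pin_top','stand']:
    for x in recognise(f,t)[:2]:
        b=x['bbox']; print(t,np.round(b,1),round(x['p'],2),atz(f,b[0],b[1],.042,s).round(4))
E
```

```text
[ 0.5599847  -0.1919732   0.15858943] [-2.91454868e-04  1.57911115e-01  9.87453217e-01  3.73853228e-04]
or [321.30864198 202.49382716] 81 [10 10] [ 0.56280401 -0.19362433  0.054     ]
rivet [324.  200.5  29.4  32.2] 0.58 [ 0.565 -0.192  0.042]
pin_top [321.1 201.4  10.5  13.3] 0.46 [ 0.565  -0.1946  0.042 ]
stand [319.1 196.9  85.   91. ] 0.67 [ 0.5606 -0.195   0.042 ]
```

View pics/w2.png

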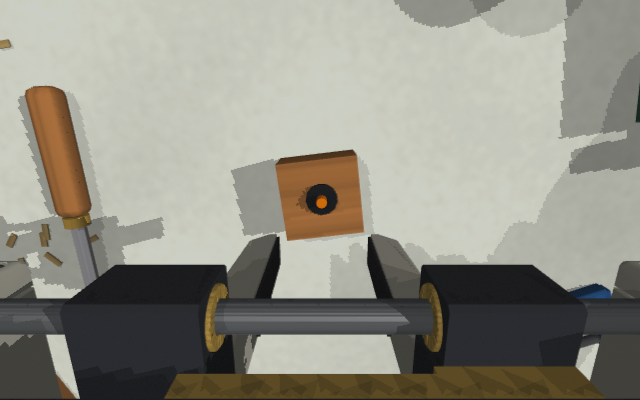

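The wrist view shows the stand centred on about (320,197), with the flange at (321,199) and the orange pin at (321,202). I'll measure the flange edges precisely.

```bash
python3 - <<'E'
from h import *
s=get_state(); f=grab_frame('wrist')
h=cv2.cvtColor(f['color'],cv2.COLOR_RGB2HSV)[175:225,300:345]
m=((h[...,2]<70)|((h[...,1]>215)&(h[...,2]>180))).astype(np.uint8)
c=max(cv2.findContours(m,0,2)[0],key=cv2.contourArea); e=cv2.fitEllipse(cv2.convexHull(c)); print(e)
u,v=np.array(e[0])+[300,175]; print('flange',u,v,atz(f,u,v,.043,s))
vis=cv2.resize(f['color'][165:235,285:360],None,fx=6,fy=6,interpolation=0); cv2.imwrite('pics/w2c.png',vis[:,:,::-1].copy())
x=(h[...,1]>215)&(h[...,2]>150); ys,xs=np.nonzero(x); print('pin rows',ys.min()+175,ys.max()+175,xs.min()+300,xs.max()+300)
for x0 in (.560,.562,.564): print(x0,[proj(f,[x0,-.1935,z],s).round(1) for z in (.055,.044)])
E
```

```text
((20.150470733642578, 22.974273681640625), (30.635221481323242, 31.266450881958008), 69.458251953125)
flange 320.1504707336426 197.97427368164062 [ 0.56261529 -0.19383222  0.043     ]
pin rows 197 206 316 325
0.56 [array([319.4, 198.8]), array([319.6, 195.4])]
0.562 [array([320.2, 201. ]), array([320.3, 197.5])]
0.564 [array([320.9, 203.2]), array([321. , 199.6])]
```

View pics/w2c.png

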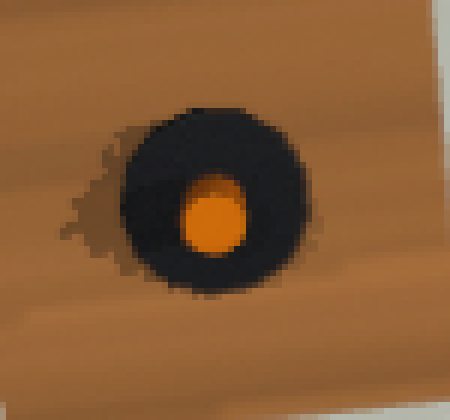

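Emit:
{"method": "move_arm", "body": {
  "rows": [
    {"tx": 0.05,"ty": -0.02,"tz": -0.45,"ax": 0,"ay": 0,"az": 0,"fingers": 0.4},
    {"tx": 0,"ty": 0,"tz": -0.45,"ax": 0,"ay": 0,"az": 0,"fingers": 0.3},
    {"tx": 0,"ty": 0,"tz": -0.45,"ax": 0,"ay": 0,"az": 0,"fingers": 0.3},
    {"tx": 0,"ty": 0,"tz": -0.4,"ax": 0,"ay": 0,"az": 0,"fingers": 0.3},
    {"tx": 0,"ty": 0,"tz": 0,"ax": 0,"ay": 0,"az": 0,"fingers": 0.3},
    {"tx": 0,"ty": 0,"tz": 0,"ax": 0,"ay": 0,"az": 0,"fingers": 0.3}
  ]
}}

```text
time_s: 5.45
ee_pos: [0.5639, -0.1937, 0.0548]
orientation: [0.001, 0.157, 0.988, -0.0]
contact_force: [-0.8, 0.5, 0.4]
grip_width: 0.028
finger_force: 0.0
```

```bash
python3 - <<'E'
from h import *
s=get_state(); f=grab_frame('wrist'); save(f,'w3'); print(s['ee_pos'],s['orientation'],s['contact_force'])
c=f['color'][170:400,180:470]; cv2.imwrite('pics/w3c.png',cv2.resize(c,None,fx=2.5,fy=2.5)[:,:,::-1].copy())
for c,a,d in blobs(orange(f),20): print('or',c,a,d,atz(f,*c,.055,s))
print(proj(f,s['ee_pos'],s))
E
```

```text
[ 0.56387424 -0.1936698   0.05484559] [ 7.80394162e-04  1.57393096e-01  9.87535680e-01 -2.91212946e-04] [-0.84430641  0.49266202  0.3874444 ]
or [320.73033708 248.46067416] 178 [16 14] [ 0.5625876  -0.19360211  0.055     ]
[321.36800439 250.50677324]
```

View pics/w3c.png

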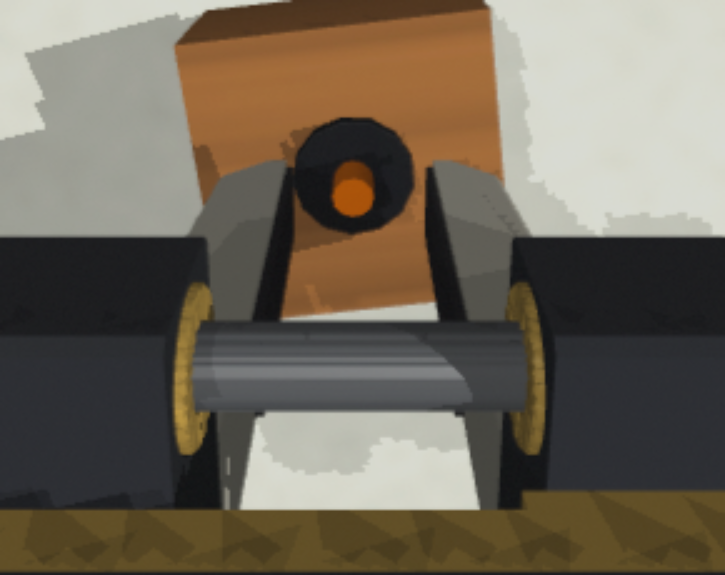

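The rivet sits between the fingertips, with the pin at crop (353,195). The finger midpoint is about 1.5 mm to its right, so I'll trim that, lower and grip.

Emit:
{"method": "move_arm", "body": {
  "rows": [
    {"tx": -0.01,"ty": -0.02,"tz": -0.1,"ax": 0,"ay": 0,"az": 0,"fingers": 0.3},
    {"tx": 0,"ty": 0,"tz": -0.04,"ax": 0,"ay": 0,"az": 0,"fingers": 0.3},
    {"tx": 0,"ty": 0,"tz": 0,"ax": 0,"ay": 0,"az": 0,"fingers": 0.3},
    {"tx": 0,"ty": 0,"tz": 0,"ax": 0,"ay": 0,"az": 0,"fingers": 0.15}
  ]
}}

```text
time_s: 6.0
ee_pos: [0.5626, -0.195, 0.0453]
orientation: [0.0, 0.158, 0.987, -0.0]
contact_force: [0.0, 0.5, 0.6]
grip_width: 0.0217
finger_force: 0.0
```

Emit:
{"method": "move_arm", "body": {
  "rows": [
    {"tx": 0,"ty": 0,"tz": 0,"ax": 0,"ay": 0,"az": 0,"fingers": 0.05},
    {"tx": 0,"ty": 0,"tz": 0,"ax": 0,"ay": 0,"az": 0,"fingers": 0},
    {"tx": 0,"ty": 0,"tz": 0,"ax": 0,"ay": 0,"az": 0,"fingers": 0},
    {"tx": 0,"ty": 0,"tz": 0,"ax": 0,"ay": 0,"az": 0,"fingers": 0}
  ]
}}

```text
time_s: 6.5
ee_pos: [0.5626, -0.195, 0.0453]
orientation: [0.0, 0.158, 0.987, -0.0]
contact_force: [0.3, 0.3, 0.7]
grip_width: 0.0077
finger_force: 30.0
```

Emit:
{"method": "move_arm", "body": {
  "rows": [
    {"tx": 0,"ty": 0,"tz": 0.15,"ax": 0,"ay": 0,"az": 0,"fingers": 0},
    {"tx": 0,"ty": 0,"tz": 0.3,"ax": 0,"ay": 0,"az": 0,"fingers": 0},
    {"tx": 0,"ty": 0,"tz": 0.5,"ax": 0,"ay": 0,"az": 0,"fingers": 0},
    {"tx": 0,"ty": 0,"tz": 0.7,"ax": 0,"ay": 0,"az": 0,"fingers": 0},
    {"tx": 0,"ty": 0,"tz": 0,"ax": 0,"ay": 0,"az": 0,"fingers": 0},
    {"tx": 0,"ty": 0,"tz": 0,"ax": 0,"ay": 0,"az": 0,"fingers": 0}
  ]
}}

```text
time_s: 7.25
ee_pos: [0.5622, -0.1947, 0.1442]
orientation: [-0.0, 0.158, 0.987, 0.0]
contact_force: [0.0, -0.4, -1.0]
grip_width: 0.0076
finger_force: 30.0
```

```bash
python3 - <<'E'
from h import *
s=get_state(); f=grab_frame('wrist'); save(f,'w4'); print(s['ee_pos'],s['orientation'],s['contact_force'],s['grip_width'],s['finger_force'])
c=f['color'][180:320,230:410]; cv2.imwrite('pics/w4c.png',cv2.resize(c,None,fx=4,fy=4)[:,:,::-1].copy())
print(proj(f,s['ee_pos'],s))
E
```

```text
[ 0.56221656 -0.19473579  0.14418212] [-7.45739026e-05  1.57712942e-01  9.87484998e-01  4.29765298e-05] [ 0.04330768 -0.41276522 -0.97301492] 0.007560363854673094 29.999935626983643
[321.36905191 250.50718821]
```

View pics/w4c.png

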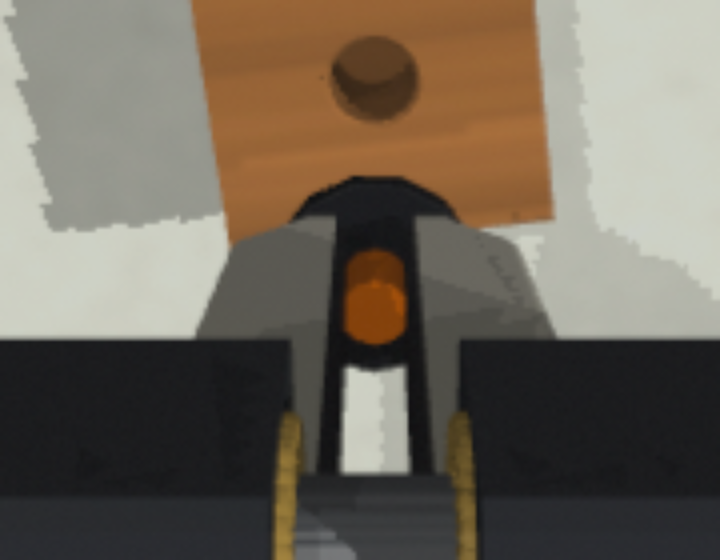

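The rivet is held upright: the pin is centred between the fingers at crop (375,312), and the stand hole is now empty. I'll carry it to just beside the hole.

Emit:
{"method": "move_arm", "body": {
  "rows": [
    {"tx": -0.05,"ty": 0.4,"tz": 0,"ax": 0,"ay": 0,"az": 0,"fingers": 0},
    {"tx": -0.05,"ty": 0.8,"tz": 0,"ax": 0,"ay": 0,"az": 0,"fingers": 0},
    {"tx": -0.05,"ty": 0.8,"tz": 0,"ax": 0,"ay": 0,"az": 0,"fingers": 0},
    {"tx": -0.05,"ty": 0.8,"tz": 0,"ax": 0,"ay": 0,"az": 0,"fingers": 0},
    {"tx": -0.05,"ty": 0.8,"tz": 0,"ax": 0,"ay": 0,"az": 0,"fingers": 0},
    {"tx": -0.05,"ty": 0.8,"tz": 0,"ax": 0,"ay": 0,"az": 0,"fingers": 0},
    {"tx": -0.05,"ty": 0.8,"tz": 0,"ax": 0,"ay": 0,"az": 0,"fingers": 0},
    {"tx": -0.05,"ty": 0.8,"tz": 0,"ax": 0,"ay": 0,"az": 0,"fingers": 0},
    {"tx": -0.05,"ty": 0.8,"tz": -0.1,"ax": 0,"ay": 0,"az": 0,"fingers": 0},
    {"tx": 0,"ty": 0.25,"tz": -0.45,"ax": 0,"ay": 0,"az": 0,"fingers": 0},
    {"tx": 0,"ty": 0,"tz": 0,"ax": 0,"ay": 0,"az": 0,"fingers": 0},
    {"tx": 0,"ty": 0,"tz": 0,"ax": 0,"ay": 0,"az": 0,"fingers": 0}
  ]
}}

```text
time_s: 8.8
ee_pos: [0.5349, 0.2279, 0.1113]
orientation: [-0.0, 0.158, 0.988, -0.0]
contact_force: [0.6, -0.8, 0.0]
grip_width: 0.0073
finger_force: 30.0
```

```bash
python3 - <<'E'
from h import *
s=get_state(); f=grab_frame('wrist'); save(f,'w5'); print(s['ee_pos'],s['orientation'],s['contact_force'],s['grip_width'],s['finger_force'])
c=f['color'][120:320,220:420]; cv2.imwrite('pics/w5c.png',cv2.resize(c,None,fx=3,fy=3)[:,:,::-1].copy())
g=f['color'].astype(int).max(2)[120:320,220:420]
for c,a,d in blobs(g<140): 
    u,v=c+[220,120]; print('dark',u.round(1),v.round(1),a,d,atz(f,u,v,.062,s).round(4))
for c,a,d in blobs(orange(f),20): print('or',c,a,d,atz(f,*c,.066,s))
for z in (.0105,.0095,-.001): print(proj(f,np.array(s['ee_pos'])+[0,0,z],s))
E
```

```text
[0.53491376 0.22787797 0.11125154] [-4.71677212e-04  1.57612174e-01  9.87500928e-01 -3.11600670e-04] [ 0.57293007 -0.84185015  0.02312812] 0.007273818899072217 29.999898076057434
dark 321.7 255.8 17158 [200 200] [0.5594 0.2197 0.062 ]
dark 326.2 176.1 371 [23 22] [0.507 0.24  0.062]
dark 222.0 194.3 122 [ 6 28] [0.4972 0.171  0.062 ]
or [202.71917808 194.21232877] 146 [14 14] [0.49271321 0.16064619 0.066     ]
or [323.11728395 257.48765432] 162 [13 14] [0.55916415 0.22080087 0.066     ]
[321.21184657 259.10036051]
[321.22756853 258.237718  ]
[321.3824913  249.73731617]
```

View pics/w5c.png

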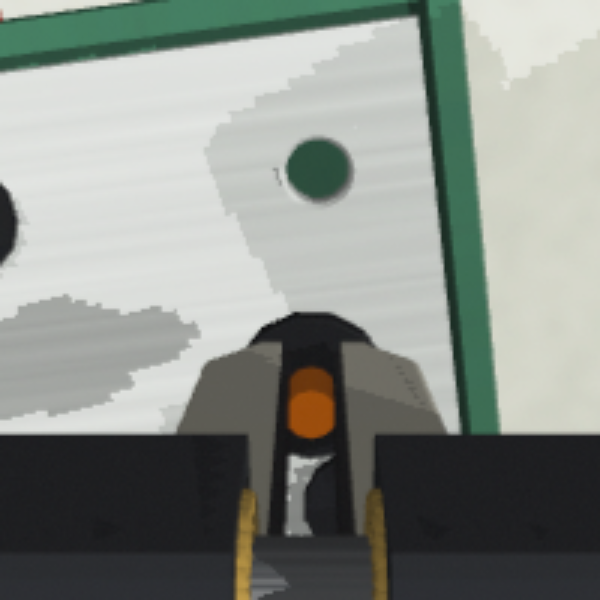

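The hole's mouth is at about (326,177). The held pin appears at (324,258), about 2.4 px right of where the calibration puts the TCP axis. I'm taking that bias off, so the shift is about -27.9 mm in x and +10.8 mm in y.

Emit:
{"method": "move_arm", "body": {
  "rows": [
    {"tx": -0.465,"ty": 0.18,"tz": 0,"ax": 0,"ay": 0,"az": 0,"fingers": 0},
    {"tx": 0,"ty": 0,"tz": -0.2,"ax": 0,"ay": 0,"az": 0,"fingers": 0},
    {"tx": 0,"ty": 0,"tz": -0.15,"ax": 0,"ay": 0,"az": 0,"fingers": 0},
    {"tx": 0,"ty": 0,"tz": 0,"ax": 0,"ay": 0,"az": 0,"fingers": 0},
    {"tx": 0,"ty": 0,"tz": 0,"ax": 0,"ay": 0,"az": 0,"fingers": 0}
  ]
}}

```text
time_s: 9.48
ee_pos: [0.5083, 0.2385, 0.0902]
orientation: [0.0, 0.158, 0.987, 0.0]
contact_force: [0.4, -0.5, -1.3]
grip_width: 0.0074
finger_force: 30.0
```

```bash
python3 - <<'E'
from h import *
s=get_state(); print(s['ee_pos'],s['contact_force'])
f=grab_frame('scene'); c=f['color'][170:270,330:460]; cv2.imwrite('pics/s6c.png',cv2.resize(c,None,fx=6,fy=6,interpolation=2)[:,:,::-1].copy())
E
```

```text
[0.5083053  0.23848803 0.09020877] [ 0.37393205 -0.51426719 -1.2632468 ]
```

View pics/s6c.png

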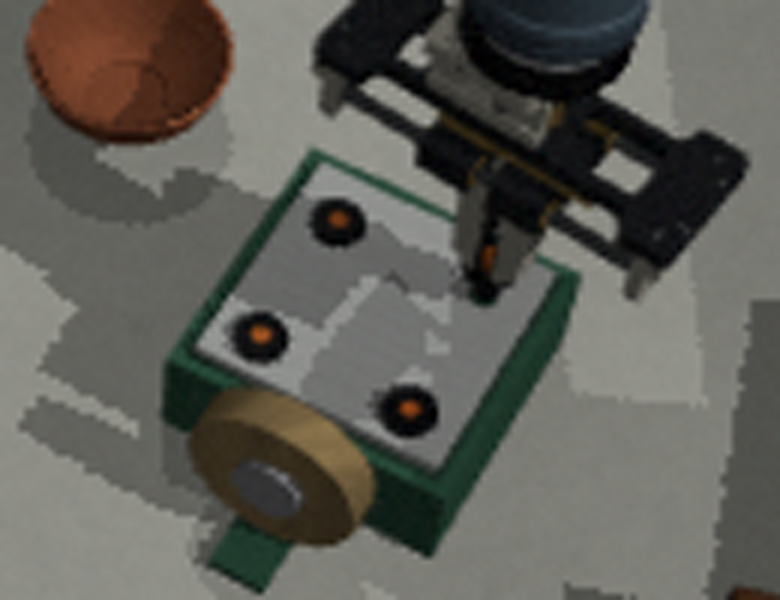

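The scene crop shows the rivet's tip right above the hole at about (485,295). Now I'll lower it gently while watching the force.

Emit:
{"method": "move_arm", "body": {
  "rows": [
    {"tx": 0,"ty": 0,"tz": -0.05,"ax": 0,"ay": 0,"az": 0,"fingers": 0},
    {"tx": 0,"ty": 0,"tz": -0.04,"ax": 0,"ay": 0,"az": 0,"fingers": 0},
    {"tx": 0,"ty": 0,"tz": 0,"ax": 0,"ay": 0,"az": 0,"fingers": 0}
  ]
}}

```text
time_s: 9.9
ee_pos: [0.5074, 0.2388, 0.0846]
orientation: [-0.0, 0.158, 0.987, -0.0]
contact_force: [-0.1, 0.8, -0.3]
grip_width: 0.007
finger_force: 30.0
```

Emit:
{"method": "move_arm", "body": {
  "rows": [
    {"tx": 0,"ty": 0,"tz": -0.03,"ax": 0,"ay": 0,"az": 0,"fingers": 0},
    {"tx": 0,"ty": 0,"tz": 0,"ax": 0,"ay": 0,"az": 0,"fingers": 0}
  ]
}}

```text
time_s: 10.15
ee_pos: [0.5075, 0.2388, 0.0829]
orientation: [-0.0, 0.158, 0.987, -0.0]
contact_force: [-0.2, 0.7, -2.1]
grip_width: 0.0077
finger_force: 30.0
```

Emit:
{"method": "move_arm", "body": {
  "rows": [
    {"tx": 0,"ty": 0,"tz": -0.04,"ax": 0,"ay": 0,"az": 0,"fingers": 0},
    {"tx": 0,"ty": 0,"tz": 0,"ax": 0,"ay": 0,"az": 0,"fingers": 0}
  ]
}}

```text
time_s: 10.4
ee_pos: [0.5074, 0.2388, 0.0804]
orientation: [-0.0, 0.158, 0.987, -0.0]
contact_force: [-0.1, 0.1, -0.7]
grip_width: 0.0076
finger_force: 30.0
```

Emit:
{"method": "move_arm", "body": {
  "rows": [
    {"tx": 0,"ty": 0,"tz": -0.03,"ax": 0,"ay": 0,"az": 0,"fingers": 0},
    {"tx": 0,"ty": 0,"tz": 0,"ax": 0,"ay": 0,"az": 0,"fingers": 0}
  ]
}}

```text
time_s: 10.65
ee_pos: [0.5075, 0.2388, 0.0787]
orientation: [-0.0, 0.158, 0.987, -0.0]
contact_force: [-0.7, -0.8, 0.2]
grip_width: 0.0076
finger_force: 30.0
```

Emit:
{"method": "move_arm", "body": {
  "rows": [
    {"tx": 0,"ty": 0,"tz": -0.04,"ax": 0,"ay": 0,"az": 0,"fingers": 0},
    {"tx": 0,"ty": 0,"tz": -0.04,"ax": 0,"ay": 0,"az": 0,"fingers": 0},
    {"tx": 0,"ty": 0,"tz": 0,"ax": 0,"ay": 0,"az": 0,"fingers": 0}
  ]
}}

```text
time_s: 11.02
ee_pos: [0.5074, 0.2388, 0.0737]
orientation: [-0.0, 0.158, 0.987, -0.0]
contact_force: [0.2, -0.3, -0.5]
grip_width: 0.0076
finger_force: 30.0
```

Emit:
{"method": "move_arm", "body": {
  "rows": [
    {"tx": 0,"ty": 0,"tz": -0.04,"ax": 0,"ay": 0,"az": 0,"fingers": 0},
    {"tx": 0,"ty": 0,"tz": -0.03,"ax": 0,"ay": 0,"az": 0,"fingers": 0},
    {"tx": 0,"ty": 0,"tz": 0,"ax": 0,"ay": 0,"az": 0,"fingers": 0}
  ]
}}

```text
time_s: 11.4
ee_pos: [0.5075, 0.2388, 0.0696]
orientation: [-0.0, 0.158, 0.987, -0.0]
contact_force: [0.2, -1.0, -0.1]
grip_width: 0.0075
finger_force: 30.0
```

Emit:
{"method": "move_arm", "body": {
  "rows": [
    {"tx": 0,"ty": 0,"tz": -0.02,"ax": 0,"ay": 0,"az": 0,"fingers": 0},
    {"tx": 0,"ty": 0,"tz": 0,"ax": 0,"ay": 0,"az": 0,"fingers": 0}
  ]
}}

```text
time_s: 11.65
ee_pos: [0.5075, 0.2388, 0.0686]
orientation: [-0.0, 0.158, 0.987, -0.0]
contact_force: [-2.0, -1.0, 1.1]
grip_width: 0.0079
finger_force: 30.0
```

Emit:
{"method": "move_arm", "body": {
  "rows": [
    {"tx": 0,"ty": 0,"tz": -0.02,"ax": 0,"ay": 0,"az": 0,"fingers": 0},
    {"tx": 0,"ty": 0,"tz": 0,"ax": 0,"ay": 0,"az": 0,"fingers": 0}
  ]
}}

```text
time_s: 11.9
ee_pos: [0.5076, 0.2388, 0.0674]
orientation: [-0.0, 0.158, 0.987, -0.0]
contact_force: [-1.4, -1.2, 0.7]
grip_width: 0.0078
finger_force: 30.0
```

Emit:
{"method": "move_arm", "body": {
  "rows": [
    {"tx": 0,"ty": 0,"tz": -0.02,"ax": 0,"ay": 0,"az": 0,"fingers": 0},
    {"tx": 0,"ty": 0,"tz": 0,"ax": 0,"ay": 0,"az": 0,"fingers": 0},
    {"tx": 0,"ty": 0,"tz": 0,"ax": 0,"ay": 0,"az": 0,"fingers": 0}
  ]
}}

```text
time_s: 12.28
ee_pos: [0.5076, 0.2388, 0.0664]
orientation: [-0.0, 0.158, 0.987, -0.0]
contact_force: [-1.1, -1.7, 2.6]
grip_width: 0.0074
finger_force: 30.0
```

Emit:
{"method": "move_arm", "body": {
  "rows": [
    {"tx": 0,"ty": 0,"tz": -0.02,"ax": 0,"ay": 0,"az": 0,"fingers": 0},
    {"tx": 0,"ty": 0,"tz": 0,"ax": 0,"ay": 0,"az": 0,"fingers": 0},
    {"tx": 0,"ty": 0,"tz": 0,"ax": 0,"ay": 0,"az": 0,"fingers": 0}
  ]
}}

```text
time_s: 12.65
ee_pos: [0.5076, 0.2389, 0.0653]
orientation: [0.0, 0.158, 0.987, 0.0]
contact_force: [-3.7, -1.8, 5.8]
grip_width: 0.0081
finger_force: 30.0
```

```bash
python3 - <<'E'
from h import *
for i in range(5):
    s=get_state(); grab_frame('top'); print(np.round(s['ee_pos'],4),np.round(s['contact_force'],2))
f=grab_frame('wrist'); c=f['color'][180:320,230:410]; cv2.imwrite('pics/w7c.png',cv2.resize(c,None,fx=4,fy=4)[:,:,::-1].copy())
E
```

```text
[0.5076 0.2389 0.0653] [-3.65 -1.81  5.8 ]
[0.5076 0.2388 0.0653] [-3.51 -1.91  5.93]
[0.5076 0.2388 0.0653] [-3.63 -1.85  5.04]
[0.5076 0.2388 0.0653] [-2.51 -1.41  5.32]
[0.5076 0.2388 0.0654] [-2.56 -2.56  4.94]
```

View pics/w7c.png

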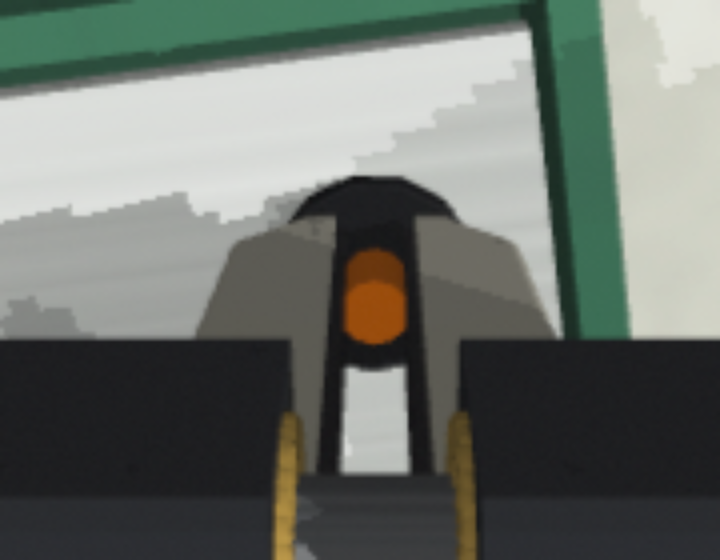

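The rivet is seated: the force rises 3 N per mm from TCP z ≈ 0.067, which is where the flange should land, and the pin stands as before. I'll ease off, release and lift clear.

Emit:
{"method": "move_arm", "body": {
  "rows": [
    {"tx": -0.005,"ty": 0,"tz": 0.02,"ax": 0,"ay": 0,"az": 0,"fingers": 0},
    {"tx": 0,"ty": 0,"tz": 0,"ax": 0,"ay": 0,"az": 0,"fingers": 0},
    {"tx": 0,"ty": 0,"tz": 0,"ax": 0,"ay": 0,"az": 0,"fingers": 0.25},
    {"tx": 0,"ty": 0,"tz": 0,"ax": 0,"ay": 0,"az": 0,"fingers": 0.25},
    {"tx": 0,"ty": 0,"tz": 0.05,"ax": 0,"ay": 0,"az": 0,"fingers": 0.25},
    {"tx": 0,"ty": 0,"tz": 0.3,"ax": 0,"ay": 0,"az": 0,"fingers": 0.25},
    {"tx": 0.4,"ty": -0.13,"tz": 0.5,"ax": 0,"ay": 0,"az": 0,"fingers": 0.25},
    {"tx": 0,"ty": 0,"tz": 0,"ax": 0,"ay": 0,"az": 0,"fingers": 0},
    {"tx": 0,"ty": 0,"tz": 0,"ax": 0,"ay": 0,"az": 0,"fingers": 0},
    {"tx": 0,"ty": 0,"tz": 0,"ax": 0,"ay": 0,"az": 0,"fingers": 0}
  ]
}}

```text
time_s: 14.2
ee_pos: [0.5297, 0.231, 0.1159]
orientation: [-0.001, 0.158, 0.988, -0.0]
contact_force: [0.0, -0.5, -0.2]
grip_width: 0.0008
finger_force: 0.0
```

```bash
python3 - <<'E'
from h import *
s=get_state(); f=grab_frame('wrist'); print(s['ee_pos'],s['contact_force'],s['grip_width'])
for c,a,d in blobs(orange(f),20): print('or',c,a,d,atz(f,*c,.076,s),atz(f,*c,.066,s))
c=f['color'][130:330,190:430]; cv2.imwrite('pics/w8c.png',cv2.resize(c,None,fx=3,fy=3)[:,:,::-1].copy())
for z in (.066,.077): print(proj(f,[.5075,.2388,z],s))
E
```

```text
[0.52973278 0.23104708 0.11588957] [ 0.02532379 -0.47042545 -0.21781266] 0.0007947929723980076
or [324.27044025 189.04402516] 159 [13 16] [0.50736964 0.2399767  0.076     ] [0.5096487  0.23923537 0.066     ]
or [204.02158273 201.25899281] 139 [13 13] [0.49127886 0.1650419  0.076     ] [0.49277575 0.160658   0.066     ]
[322.62383939 186.21569914]
[322.5447675  190.17904905]
```

View pics/w8c.png

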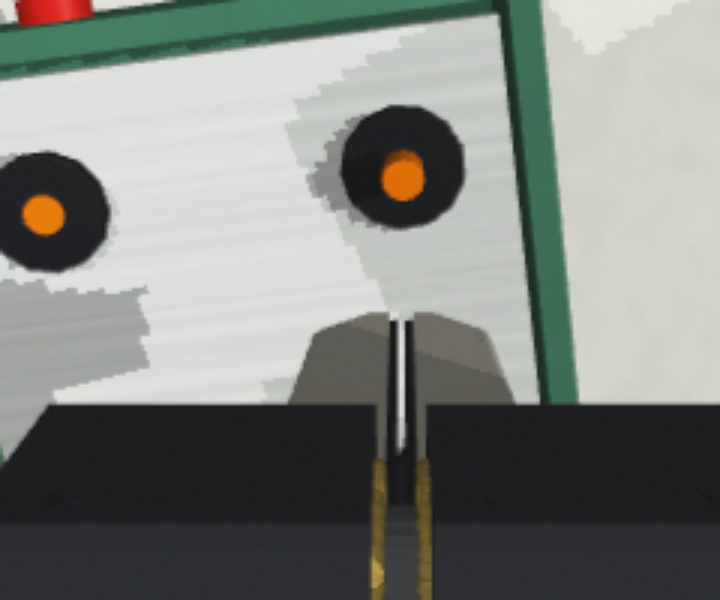

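The rivet sits upright with its flange flat, at crop (403,167), and the pin is proud. The fingers are shut, so I'll go back above the pin.

Emit:
{"method": "move_arm", "body": {
  "rows": [
    {"tx": -0.4,"ty": 0.13,"tz": 0,"ax": 0,"ay": 0,"az": 0,"fingers": 0},
    {"tx": 0,"ty": 0,"tz": -0.35,"ax": 0,"ay": 0,"az": 0,"fingers": 0},
    {"tx": 0,"ty": 0,"tz": -0.2,"ax": 0,"ay": 0,"az": 0,"fingers": 0},
    {"tx": 0,"ty": 0,"tz": 0,"ax": 0,"ay": 0,"az": 0,"fingers": 0},
    {"tx": 0,"ty": 0,"tz": 0,"ax": 0,"ay": 0,"az": 0,"fingers": 0}
  ]
}}

```text
time_s: 14.88
ee_pos: [0.5077, 0.2388, 0.0844]
orientation: [0.0, 0.158, 0.987, 0.0]
contact_force: [-0.1, 0.5, -0.2]
grip_width: 0.0005
finger_force: 0.0
```

Emit:
{"method": "move_arm", "body": {
  "rows": [
    {"tx": 0,"ty": 0,"tz": -0.04,"ax": 0,"ay": 0,"az": 0,"fingers": 0},
    {"tx": 0,"ty": 0,"tz": -0.04,"ax": 0,"ay": 0,"az": 0,"fingers": 0},
    {"tx": 0,"ty": 0,"tz": -0.04,"ax": 0,"ay": 0,"az": 0,"fingers": 0},
    {"tx": 0,"ty": 0,"tz": 0,"ax": 0,"ay": 0,"az": 0,"fingers": 0}
  ]
}}

```text
time_s: 15.38
ee_pos: [0.5072, 0.2388, 0.0768]
orientation: [-0.0, 0.158, 0.987, -0.0]
contact_force: [-0.1, -0.1, -0.8]
grip_width: 0.0005
finger_force: 0.0
```

Emit:
{"method": "move_arm", "body": {
  "rows": [
    {"tx": 0,"ty": 0,"tz": -0.04,"ax": 0,"ay": 0,"az": 0,"fingers": 0},
    {"tx": 0,"ty": 0,"tz": -0.04,"ax": 0,"ay": 0,"az": 0,"fingers": 0},
    {"tx": 0,"ty": 0,"tz": 0,"ax": 0,"ay": 0,"az": 0,"fingers": 0}
  ]
}}

```text
time_s: 15.75
ee_pos: [0.5075, 0.2389, 0.0733]
orientation: [0.0, 0.158, 0.987, 0.0]
contact_force: [-2.7, -1.5, 9.8]
grip_width: 0.0007
finger_force: 4.8
```

Emit:
{"method": "move_arm", "body": {
  "rows": [
    {"tx": 0,"ty": 0,"tz": -0.04,"ax": 0,"ay": 0,"az": 0,"fingers": 0},
    {"tx": 0,"ty": 0,"tz": -0.04,"ax": 0,"ay": 0,"az": 0,"fingers": 0},
    {"tx": 0,"ty": 0,"tz": 0,"ax": 0,"ay": 0,"az": 0,"fingers": 0}
  ]
}}

```text
time_s: 16.12
ee_pos: [0.5075, 0.2389, 0.0688]
orientation: [0.0, 0.158, 0.988, 0.0]
contact_force: [-3.2, -1.2, 10.5]
grip_width: 0.0006
finger_force: 5.7
```

Emit:
{"method": "move_arm", "body": {
  "rows": [
    {"tx": 0,"ty": 0,"tz": -0.04,"ax": 0,"ay": 0,"az": 0,"fingers": 0},
    {"tx": 0,"ty": 0,"tz": -0.02,"ax": 0,"ay": 0,"az": 0,"fingers": 0},
    {"tx": 0,"ty": 0,"tz": 0,"ax": 0,"ay": 0,"az": 0,"fingers": 0}
  ]
}}

```text
time_s: 16.5
ee_pos: [0.5075, 0.2389, 0.0653]
orientation: [0.0, 0.158, 0.987, 0.0]
contact_force: [-3.9, -0.6, 12.5]
grip_width: 0.0003
finger_force: 5.8
```

Emit:
{"method": "move_arm", "body": {
  "rows": [
    {"tx": 0,"ty": 0,"tz": -0.03,"ax": 0,"ay": 0,"az": 0,"fingers": 0},
    {"tx": 0,"ty": 0,"tz": -0.02,"ax": 0,"ay": 0,"az": 0,"fingers": 0},
    {"tx": 0,"ty": 0,"tz": 0,"ax": 0,"ay": 0,"az": 0,"fingers": 0}
  ]
}}

```text
time_s: 16.88
ee_pos: [0.5075, 0.2389, 0.0623]
orientation: [0.001, 0.158, 0.987, 0.0]
contact_force: [-4.5, -2.2, 12.2]
grip_width: 0.0003
finger_force: 5.8
```

Emit:
{"method": "move_arm", "body": {
  "rows": [
    {"tx": 0,"ty": 0,"tz": -0.02,"ax": 0,"ay": 0,"az": 0,"fingers": 0},
    {"tx": 0,"ty": 0,"tz": 0,"ax": 0,"ay": 0,"az": 0,"fingers": 0}
  ]
}}

```text
time_s: 17.12
ee_pos: [0.5075, 0.2389, 0.0614]
orientation: [0.001, 0.158, 0.987, 0.0]
contact_force: [-4.5, -0.9, 14.0]
grip_width: 0.0005
finger_force: 7.1
```

Emit:
{"method": "move_arm", "body": {
  "rows": [
    {"tx": 0,"ty": 0,"tz": -0.02,"ax": 0,"ay": 0,"az": 0,"fingers": 0},
    {"tx": 0,"ty": 0,"tz": 0,"ax": 0,"ay": 0,"az": 0,"fingers": 0}
  ]
}}

```text
time_s: 17.38
ee_pos: [0.5076, 0.2389, 0.0605]
orientation: [0.001, 0.158, 0.987, 0.0]
contact_force: [-5.9, -2.5, 16.6]
grip_width: 0.0009
finger_force: 8.4
```

Emit:
{"method": "move_arm", "body": {
  "rows": [
    {"tx": 0,"ty": 0,"tz": -0.02,"ax": 0,"ay": 0,"az": 0,"fingers": 0},
    {"tx": 0,"ty": 0,"tz": 0,"ax": 0,"ay": 0,"az": 0,"fingers": 0}
  ]
}}

```text
time_s: 17.62
ee_pos: [0.5076, 0.2389, 0.0597]
orientation: [0.001, 0.158, 0.988, 0.0]
contact_force: [-5.7, -2.2, 20.0]
grip_width: 0.0001
finger_force: 9.6
```

The force now rises at the cover's own stiffness (about 20 N), so the pin is at its stop. I'll back off and check.

Emit:
{"method": "move_arm", "body": {
  "rows": [
    {"tx": 0,"ty": 0,"tz": 0.1,"ax": 0,"ay": 0,"az": 0,"fingers": 0},
    {"tx": 0,"ty": 0,"tz": 0.15,"ax": 0,"ay": 0,"az": 0,"fingers": 0},
    {"tx": 0,"ty": 0,"tz": 0.4,"ax": 0,"ay": 0,"az": 0,"fingers": 0},
    {"tx": 0.4,"ty": -0.13,"tz": 0.3,"ax": 0,"ay": 0,"az": 0,"fingers": 0},
    {"tx": 0,"ty": 0,"tz": 0,"ax": 0,"ay": 0,"az": 0,"fingers": 0},
    {"tx": 0,"ty": 0,"tz": 0,"ax": 0,"ay": 0,"az": 0,"fingers": 0}
  ]
}}

```text
time_s: 18.38
ee_pos: [0.5301, 0.231, 0.1132]
orientation: [-0.001, 0.158, 0.987, -0.0]
contact_force: [-0.3, -0.4, -0.5]
grip_width: 0.0
finger_force: 0.0
```

```bash
python3 - <<'E'
from h import *
s=get_state(); f=grab_frame('wrist'); print(s['ee_pos'],s['contact_force'])
for c,a,d in blobs(orange(f),20): print('or',c,a,d,atz(f,*c,.066,s))
c=f['color'][130:330,190:430]; cv2.imwrite('pics/w9c.png',cv2.resize(c,None,fx=3,fy=3)[:,:,::-1].copy())
E
```

```text
[0.53008024 0.23100551 0.11320424] [-0.25866774 -0.43974964 -0.49420644]
or [323.82307692 186.47692308] 130 [13 12] [0.50770273 0.2396733  0.066     ]
or [202.49305556 201.91666667] 144 [14 13] [0.49281087 0.16071199 0.066     ]
```

View pics/w9c.png

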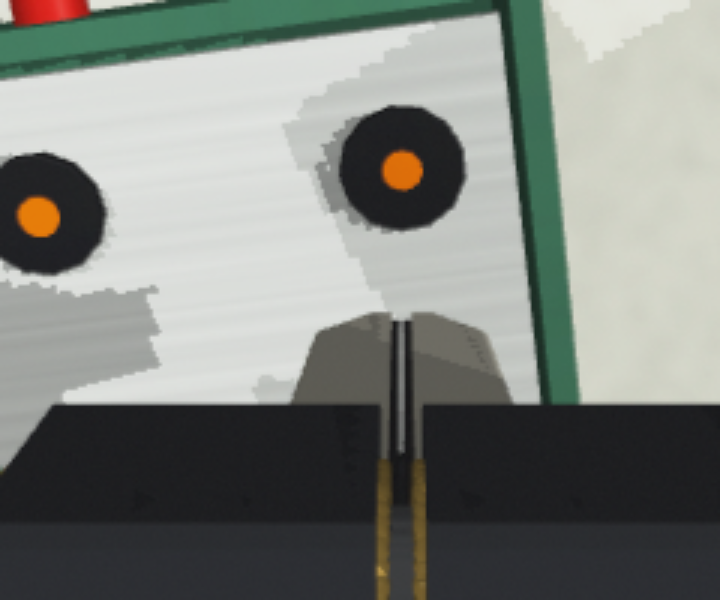

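The rivet is at crop (403,168), with its pin flush and centred like its neighbour's, and the robot is clear. Handing in.

```bash
python3 -c "from cell import finish_job; print(finish_job())"
```

```text
the job is handed in; nothing more can be done
None
```

The rivet is seated in the cover's empty hole and its pin pressed flush; force readings stayed near 20 N (limit 30 N), the bystanders were not touched, and I handed the job in at about 18 s (no verdict was returned).

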